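Square up a frame corner and hold it for the second screw

TASK

Clear the scraper out of the corner of the timber frame by sliding it, blade first, fully home into the slot of the plywood block, and let go of it. Then take the braced metal square by its diagonal brace and, keeping it flat on the bench, press it into the inside corner of the frame until its short leg lies flush against the plate and its long leg flush against the stud, which swings out until it is square to the plate. Finish while still gripping the square and pressing it there, ready for the second screw, and leave the other things on the bench undisturbed.

Things in the scene. Friction and masses are not known exactly. Their poses are not given: they have to be found in the camera images.
- plate: the fixed timber of a pale timber frame corner on the bench, 45 wide, 250 long, 40 mm high, screwed down. Origin: the inside corner of the frame, at bench height. x runs from there into the plate, whose inside face is x = 0 (y -160 to +90 mm); y runs along that face to the stud's side. The free quarter inside the corner, where the square belongs, is x < 0, y < 0
- stud: the swinging timber, 205x45 mm, 40 high, held to the plate by one screw through a flat steel strap. Origin: bench height under that screw, at x -30, y +22.5 mm of the plate. Along its own x it spans -180 to +25 mm, ending 5 mm short of the plate. Its inside face is at its own y = -22.5 mm, and lies on y = 0 of the plate when the stud is square
- stud_pivot (a joint): angle of the stud about its screw, rad: 0 = square to the plate; positive = free end leaning into the corner, as at the start (0.08 to 0.15); range -0.1 to 0.18. The strap springs it gently inwards: opening it to square takes 0.3 to 0.65 N m (up to about 5 N at the long leg's tip); let go, it springs back part of the way
- square: flat L-shaped carpenter's square, bare aluminium, 0.32 kg, loose. Legs 12 thick, 30 mm wide. Origin: bench height under the middle of the diagonal brace, the place to grip. Outer corner at x +66, y +66 mm; from it the long leg runs 175 mm to -x, the short leg 140 mm to -y. Brace: bar 12 wide, 136 long, z 1 to 17 mm, along (1, -1); 45 mm clear from it to the legs' inner corner
- square_corner (a point): the square's outer corner, at its underside (x +66, y +66 mm of the square); same axes as the square. The two outer edges of the legs meet here at 90 degrees. Pressed home, it lies at the plate's origin and its axes are parallel to the plate's
- scraper: flat scraper with dark wooden handle, 0.12 kg, lying inside the frame corner, blade towards the corner. Origin: bench height under the middle of the handle, the place to grip; x points to the blade. Handle x -55 to +55, 24 wide, z 0 to 18 mm; ferrule to +67; blade to +135 mm, 60 wide over its last 50 mm, 2.5 mm thick, mid-thickness at z = 9 mm
- scraper_tip (a point): the middle of the blade's front edge (x +135, z +9 mm of the scraper); same axes as the scraper
- holder: plywood block screwed to the bench, 110 wide, 42 mm high, with one level slot in its front. Origin: bench height under the middle of the slot's mouth; x runs into the slot. Slot: y -36 to +36, z 22 to 30, closed back at x = +55 mm; a sill at z = 22 stands out to x = -6 mm. Home, the blade's front edge is at the back; let go, the scraper stays, sagging a little
- masking_tape: a roll of masking tape, 96 mm across, 25 mm high; bystander, leave alone. Origin under its centre
- tape_measure: a yellow pocket tape measure, 34x79x60 mm; bystander, leave alone. Origin under its centre
- battery_pack: a black tool battery, 69x119x52 mm; bystander, leave alone. Origin under its centre

How it is judged:
By the outcome, as a careful person would: the job done as asked, in the order asked, and still so for the second after the job is handed in, while the arm keeps its last pose, push and grip.
It also fails if it takes over 69 s, if anything falls off the work surface, if the arm or the gripper's body presses on something with over 40 N, if the wrist force passes 120 N, or if a joint passes its speed limit or range.

ROBOT

A 6-joint arm with a two-finger parallel gripper is mounted at the origin on a cart in front of the work surface, level with it; the furniture and walls round the work are solid. World frame = base frame: x ahead of the robot, y to its left, z up, the work surface at z = 0. Lengths are in mm, angles in rad, forces in N, time in s.
With the tool pointing down it reaches from about 275 to 725 mm from the base axis. Payload 15.9 kg.
Tool frame: the origin (TCP) lies at the very end of the fingers, on their centre line; the grasp point (between the pads) lies 19 mm behind it; z points along the fingers, y is the direction in which the jaws open and shut (so a half turn about z gives the same grasp; the last joint's range is limited). The gripper opens to 85 mm and grips with 20 to 120 N. Pads are 22 mm wide; open, the fingers measure 114 mm over their backs; the gripper's body (76 mm by 85 mm) begins 54 mm behind the grasp point. The pads swing forward as they close: fully open they stand 13 mm farther back than shut.
Start: joints at [1.223, 0.213, -0.034, 1.323, 0, 1.571], TCP at [170.408, 470.049, 231.306] pointing down, gripper open.
Joint ranges: [-2.98, 2.98], [-0.74, 1.72], [-1.14, 1.35], [-2.1, 2.04], [-1.57, 1.44], [-3.14, 3.14]. Speed limits (rad/s): [1.89, 1.89, 2.39, 2.57, 3.14, 3.14].

INTERFACE

Orientations are given as a rotation vector (axis times angle).
In Python, from station import r gives the robot as it stands. The module is installed in compiled form; this text tells all that it offers.
- The arm moves only by the tool step_arm, never from a script. Its argument "deltas" is one flat list of numbers, 4 for each row, row after row: the shift along the tool's x, y, z in units of 0.12 m (1.0 is 0.12 m), then the turn about the tool's z in units of 360 degrees (1.0 is 360 degrees). A call has 1 to 20 rows; each row is the pose to reach, as a shift and turn from the pose commanded when the call began, along the tool's axes at that moment, turning the shorter way round; what a row does not reach only later rows make up. A row lasts 1/12 s, in which the tool goes at most 41.7 mm and 7.16 degrees, less where a joint would pass 70% of its speed; a pose out of reach is approached as far as the arm can. A call with a number of a shift or a turn outside -1 to 1 is refused whole. A call with a gripper value outside its range is refused whole. "gripper" is the opening in per cent of the stroke, from 0 (shut) to 100 (fully open), set as the call begins (left out, the last holds). The fingers move at their own pace and stop on an object; the grip force is fixed at half the most. Time passes only in rows, so rows that repeat a pose let the fingers close. It gives the time, the measured TCP pose, the force and the opening at its end, in the units of the state.
- r.sense(): the state, without advancing time (a new reading comes with each control period).
- r.get_image(name): name is "side" or "top" or "wrist"; returns the picture (400x640x3 uint8, blue, green, red); there is no depth.
- r.camera_params(name): a dict with "intrinsics" (3x3 intrinsics, pixels), "k1" (the pictures are not rectified: a ray, as slopes to the right and down, at radius r is drawn at 1 + k1 r^2 times it, then the intrinsics apply), "R" (3x3) and "t" (3): a world point X has camera coordinates R X + t; the wrist camera has in their place "tool_from_camera" (4x4, takes a point from camera to tool coordinates, whose origin is the TCP and whose axes are the flange's). Camera axes: x right, y down, z forward; pixel columns grow to the right and rows downward; lengths in mm; the calibration is good to about 2 mm. A picture is of the moment at which its call begins: read the wrist's pose just before it. camera_params takes no time and is no camera call.
- r.close_job(): hands the job in, once; it reports no verdict.
Trained networks look in the newest picture that a camera, given by its name, has taken for a name from the list of things; names that differ only in an ending like _2 or _b are one class to them, and where a whole thing is asked for, a point or a joint stands for the part that bears it (a point fixed in the world has none). Each returns a list of dicts, best first, with "p" (0 to 1); they miss things now and then, are a little off and sometimes report something else, mostly with a low value. They report only what shows in the picture. A call takes as long as a camera call.
- r.search_frame(label, camera): "bbox" ([left, top, width, height] in pixels, round what is visible of it).
The state is a dict: "time_s": time; "qpos": joint angles; "joint_velocities": joint speeds; "effort": joint torques, N m; "tool_pos": TCP position; "eef_rot": TCP orientation; "contact_force": force on the tool from outside, world axes, zero at the start; "ft_torque": the same for the moment, N m; "finger_gap": finger opening in mm.
Only numpy, scipy, OpenCV 4.12 (cv2) and the standard library are available. Lean on these libraries where they do the work, as an engineer would, in place of code of your own. Each camera call takes 0.05 s, during which the arm holds its last target. There are 200 camera calls.

## Working session

There is one attempt and no reset: what is moved stays moved. The work goes in short steps, Python scripts to look and compute and a tool call to move; the robot and the scene stay as the last step left them, time stands still between calls to the robot, and variables do not carry over. Pictures are saved under pics/ and viewed, about 8 in all and at most 12, crops included, and the job is handed in when it is done.

Besides the shell and the picture viewer there is one more tool, called after "Request:" by a JSON object that holds its "op" and its "data", one argument or row to a line. step_arm: Moves the arm, as the interface text tells. Its arguments: {"type":"object","properties":{"deltas":{"type":"array"},"gripper":{"type":"number"}},"required":["deltas"]}

```bash
mkdir -p pics; cat > h.py <<'E'
import numpy as np, cv2
from station import r
from scipy.spatial.transform import Rotation as Ro
def params(cam,s=None):
    p=r.camera_params(cam); K=np.array(p["intrinsics"]); k=p["k1"]
    if "R" in p: R=np.array(p["R"]);t=np.array(p["t"]).ravel()
    else:
        s=s or r.sense(); T=np.eye(4);T[:3,:3]=Ro.from_rotvec(s["eef_rot"]).as_matrix();T[:3,3]=s["tool_pos"]
        M=np.linalg.inv(T@np.array(p["tool_from_camera"]));R=M[:3,:3];t=M[:3,3]
    return K,k,R,t
def proj(P,X):
    K,k,R,t=P; c=np.atleast_2d(X)@R.T+t; u=c[:,:2]/c[:,2:]; u=u*(1+k*(u**2).sum(1,keepdims=True))
    return u@K[:2,:2].T+K[:2,2]
def unproj(P,uv,z):
    K,k,R,t=P; uv=np.atleast_2d(np.array(uv,float)); d=(uv-K[:2,2])@np.linalg.inv(K[:2,:2]).T; u=d.copy()
    for _ in range(30): u=d/(1+k*(u**2).sum(1,keepdims=True))
    ray=np.c_[u,np.ones(len(u))]@R; C=-R.T@t
    return C+ray*((np.asarray(z)-C[2])/ray[:,2])[:,None]
def rectify(img,P,x0,x1,y0,y1,z,s):
    # top view: columns=-y? use cols along world y decreasing (left=+y), rows x decreasing
    xs=np.arange(x1,x0,-1/s); ys=np.arange(y1,y0,-1/s); X,Y=np.meshgrid(xs,ys,indexing='ij')
    m=proj(P,np.c_[X.ravel(),Y.ravel(),np.full(X.size,z)]).reshape(X.shape+(2,)).astype(np.float32)
    return cv2.remap(img,m[...,0],m[...,1],cv2.INTER_LINEAR)
E
python3 - <<'E'
from h import *
a=r.get_image("top");b=r.get_image("side")
cv2.imwrite("pics/top.png",a);cv2.imwrite("pics/side.png",b)
s=r.sense();print(s["time_s"],s["tool_pos"],s["eef_rot"],s["finger_gap"])
for n in ["top","side"]:
    K,k,R,t=params(n);print(n,K.tolist(),k,(-R.T@t).round(),R.round(2).tolist())
P=params("top")
for l in ["plate","stud","square","scraper","holder","masking_tape","tape_measure","battery_pack"]:
    d=r.search_frame(l,"top")[:2];print(l,[(np.round(x["bbox"]).tolist(),round(x["p"],2)) for x in d])
print(r.camera_params("wrist"))
E
```

```text
0.1 [170.2892352  469.81255759 230.87127299] [-5.43507523e-01 -3.09401183e+00  1.48769885e-03] 85.1920170299412
top [[502.4031158198072, 0.0, 315.9047505427356], [0.0, 502.4031158198072, 197.7907632522399], [0.0, 0.0, 1.0]] 0.02850121568858969 [ 467.  -80. 1611.] [[-0.01, -1.0, -0.01], [-1.0, 0.01, -0.05], [0.05, 0.01, -1.0]]
side [[449.1366498081563, 0.0, 315.10168408107967], [0.0, 449.1366498081563, 196.81613907988594], [0.0, 0.0, 1.0]] 0.021113894088789106 [ 371. -968.  834.] [[0.98, -0.18, 0.02], [-0.11, -0.65, -0.76], [0.15, 0.74, -0.65]]
plate []
stud [([228.0, 177.0, 17.0, 64.0], 0.87)]
square [([346.0, 171.0, 45.0, 62.0], 0.9)]
scraper [([249.0, 217.0, 61.0, 18.0], 0.69)]
holder [([419.0, 162.0, 45.0, 40.0], 0.74), ([345.0, 170.0, 50.0, 63.0], 0.56)]
masking_tape [([179.0, 226.0, 26.0, 28.0], 0.53)]
tape_measure [([333.0, 137.0, 16.0, 23.0], 0.8)]
battery_pack [([361.0, 130.0, 39.0, 33.0], 0.87), ([346.0, 169.0, 45.0, 66.0], 0.22)]
{'intrinsics': array([[284.25704138,   0.        , 320.39863385],
       [  0.        , 284.25704138, 201.36893902],
       [  0.        ,   0.        ,   1.        ]]), 'k1': -0.030798479572937278, 'tool_from_camera': array([[-7.88837834e-05, -9.56330328e-01, -2.92288040e-01,
         7.41226134e+01],
       [ 9.99999995e-01, -9.22738534e-05,  3.20249211e-05,
        -6.73034621e-01],
       [-5.75969470e-05, -2.92288036e-01,  9.56330330e-01,
        -1.42033317e+02],
       [ 0.00000000e+00,  0.00000000e+00,  0.00000000e+00,
         1.00000000e+00]])}
```

View pics/top.png

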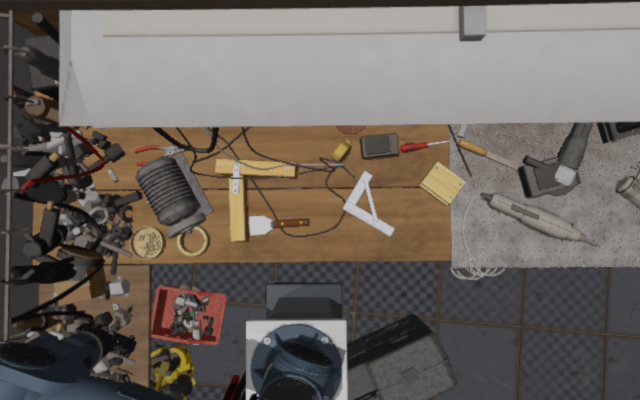

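View pics/side.png

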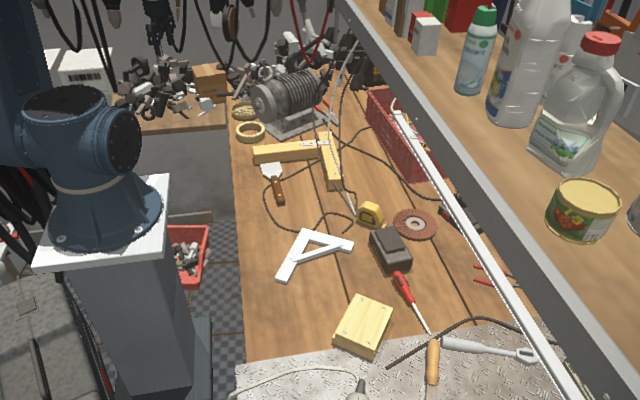

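```bash
python3 - <<'E'
from h import *
a=cv2.imread("pics/top.png");P=params("top")
v=rectify(a,P,290,640,-420,380,10,1.0)
for y in range(-400,400,100): cv2.putText(v,str(y),(380-y,10),0,.35,(0,0,255));cv2.line(v,(380-y,12),(380-y,18),(0,0,255))
for x in range(300,640,100): cv2.putText(v,str(x),(2,640-x),0,.35,(0,0,255))
cv2.imwrite("pics/z.png",v)
E
```

```text
(no output)
```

View pics/z.png

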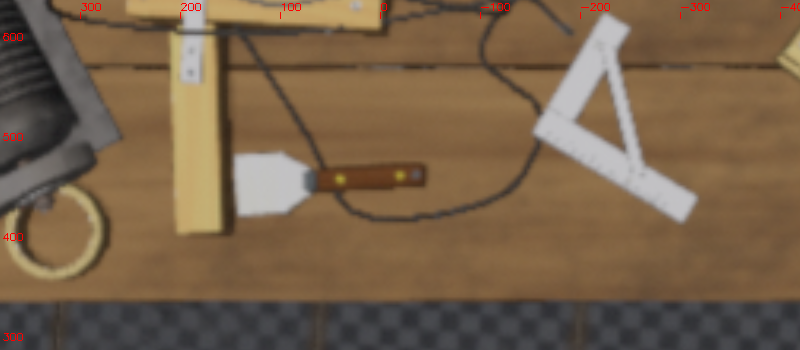

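```bash
python3 - <<'E'
from h import *
b=cv2.imread("pics/side.png")[280:370,320:410];a=cv2.imread("pics/top.png")[150:215,405:480]
v=np.hstack([cv2.resize(b,(400,400),interpolation=2),cv2.resize(a,(400,400),interpolation=2)])
cv2.imwrite("pics/hold.png",v)
s=r.sense();print(Ro.from_rotvec(s["eef_rot"]).as_matrix().round(3))
print(unproj(params("top"),[[441,163],[465,183],[443,204],[419,185]],42).round())
E
```

```text
[[-0.94   0.341 -0.   ]
 [ 0.341  0.94  -0.   ]
 [-0.    -0.    -1.   ]]
[[ 645. -461.   42.]
 [ 582. -534.   42.]
 [ 517. -465.   42.]
 [ 577. -391.   42.]]
```

View pics/hold.png

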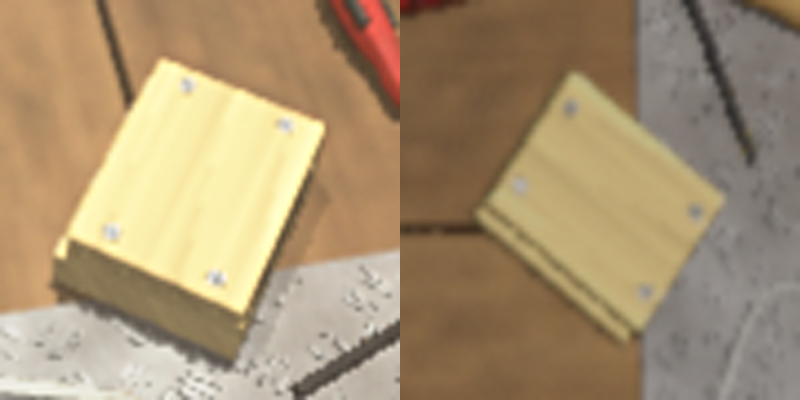

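Request:
{"op": "step_arm", "data": {
  "deltas": [-1, -0.77, 0, -0.315, -1, -0.77, 0, -0.315, -1, -0.77, 0, -0.315, -1, -0.77, 0, -0.315, -1, -0.77, 0, -0.315, -1, -0.77, 0, -0.315, -1, -0.77, 0, -0.315, -1, -0.77, 0, -0.315, -1, -0.77, 0, -0.315, -1, -0.77, 0, -0.315, -1, -0.77, 0, -0.315, -1, -0.77, 0, -0.315, -1, -0.77, 0, -0.315, -1, -0.77, 0, -0.315, -1, -0.77, 0, -0.315, -1, -0.77, 0, -0.315, -1, -0.77, 0, -0.315],
  "gripper": 100
}}

```text
time_s: 1.92
tool_pos: [251.7, 342.3, 231.3]
eef_rot: [-2.295, 2.146, 0.0]
contact_force: [-0.3, -0.3, 0.6]
finger_gap: 85.2
```

Request:
{"op": "step_arm", "data": {
  "deltas": [0.95, -0.53, 0, 0, 0.95, -0.53, 0, 0, 0.95, -0.53, 0, 0, 0.95, -0.53, 0, 0]
}}

```text
time_s: 2.25
tool_pos: [324.3, 228.2, 231.5]
eef_rot: [2.28, -2.162, 0.002]
contact_force: [-0.1, 1.1, -1.0]
finger_gap: 85.3
```

Request:
{"op": "step_arm", "data": {
  "deltas": [0.95, -0.53, 0, 0, 0.95, -0.53, 0, 0, 0.95, -0.53, 0, 0, 0.95, -0.53, 0, 0]
}}

```text
time_s: 2.58
tool_pos: [394.9, 117.9, 231.3]
eef_rot: [2.279, -2.162, 0.002]
contact_force: [0.1, 0.5, 0.4]
finger_gap: 85.5
```

Request:
{"op": "step_arm", "data": {
  "deltas": [0.95, -0.53, 0, 0, 0.95, -0.53, 0, 0, 0.95, -0.53, 0, 0, 0.95, -0.53, 0, 0, 0.95, -0.53, 0, 0, 0.95, -0.53, 0, 0]
}}

```text
time_s: 3.08
tool_pos: [462.7, 12.4, 231.1]
eef_rot: [2.284, -2.157, -0.001]
contact_force: [-0.5, 0.3, 0.5]
finger_gap: 85.3
```

```bash
python3 - <<'E'
from h import *
s=r.sense();P=params("wrist",s);a=r.get_image("wrist");np.savez("pics/w1.npz",a=a,pos=s["tool_pos"],rot=s["eef_rot"])
v=rectify(a,P,370,630,-80,220,9,2.0)
for y in range(-50,220,50): cv2.putText(v,str(y),(440-2*y,10),0,.4,(0,0,255));cv2.line(v,(440-2*y,12),(440-2*y,518),(0,0,255),1)
for x in range(400,640,50): cv2.putText(v,str(x),(2,2*(630-x)),0,.4,(0,0,255));cv2.line(v,(0,2*(630-x)),(600,2*(630-x)),(0,0,255),1)
cv2.imwrite("pics/w1.png",v)
A=Ro.from_rotvec(s["eef_rot"]).as_matrix();print(s["tool_pos"],np.degrees(np.arctan2(A[1,0],A[0,0])))
E
```

```text
[462.74424426  12.39056987 231.13012636] -86.71447435273095
```

View pics/w1.png

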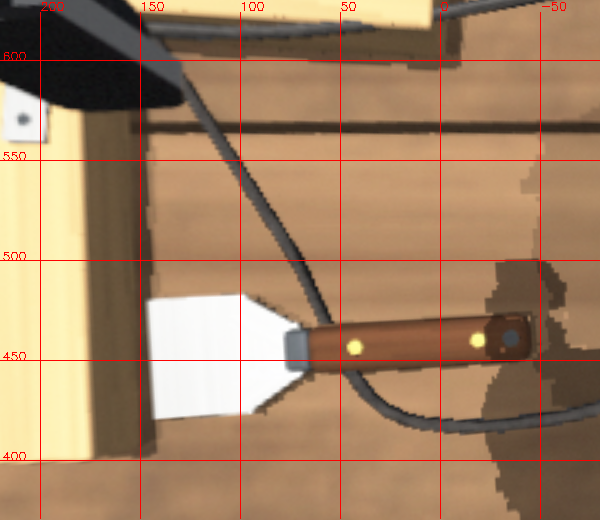

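Request:
{"op": "step_arm", "data": {
  "deltas": [0.015, 0.033, 1, 0, 0.015, 0.033, 1, 0, 0.015, 0.033, 1, 0, 0.015, 0.033, 1, 0],
  "gripper": 80
}}

```text
time_s: 3.47
tool_pos: [454.3, 11.5, 105.9]
eef_rot: [2.284, -2.148, -0.01]
contact_force: [-2.4, -0.2, -1.5]
finger_gap: 68.3
```

Request:
{"op": "step_arm", "data": {
  "deltas": [0, 0, 0.4, 0, 0, 0, 0.7, 0, 0, 0, 0.8, 0, 0, 0, 0.9, 0, 0, 0, 0.9, 0, 0, 0, 0.9, 0, 0, 0, 0.9, 0]
}}

```text
time_s: 4.05
tool_pos: [460.4, 10.9, 5.2]
eef_rot: [-2.287, 2.151, -0.003]
contact_force: [1.0, 0.3, 0.4]
finger_gap: 68.3
```

Request:
{"op": "step_arm", "data": {
  "deltas": [0, 0, 0, 0, 0, 0, 0, 0, 0, 0, 0, 0, 0, 0, 0, 0, 0, 0, 0, 0, 0, 0, 0, 0, 0, 0, 0, 0, 0, 0, 0, 0],
  "gripper": 0
}}

```text
time_s: 4.72
tool_pos: [459.4, 10.4, 4.0]
eef_rot: [-2.287, 2.153, -0.001]
contact_force: [-3.9, 0.4, 12.9]
finger_gap: 22.5
```

Request:
{"op": "step_arm", "data": {
  "deltas": [0, 0, -0.3, 0, 0, 0, -0.6, 0, 0, 0, -0.9, 0, 0, 0, -0.9, 0, 0, 0, -0.9, 0]
}}

```text
time_s: 5.13
tool_pos: [460.4, 10.4, 113.1]
eef_rot: [-2.286, 2.151, -0.004]
contact_force: [0.3, -0.0, -2.1]
finger_gap: 22.5
```

Request:
{"op": "step_arm", "data": {
  "deltas": [0.1, 0.03, 0, 0.02, 0.2, 0.06, 0, 0.04, 0.3, 0.1, 0, 0.06, 0.4, 0.13, 0, 0.08, 0.5, 0.16, 0, 0.1, 0.6, 0.2, 0, 0.12, 0.7, 0.23, 0, 0.14, 0.8, 0.26, 0, 0.16, 0.9, 0.3, 0, 0.18, 1, 0.3, 0, 0.2, 1, 0.3, 0, 0.22, 1, 0.3, 0, 0.24, 1, 0.3, 0, 0.26, 1, 0.3, 0, 0.28, 1, 0.3, 0, 0.3, 1, 0.3, 0, 0.32, 1, 0.3, 0, 0.34, 1, 0.3, 0, 0.36, 1, 0.3, 0, 0.36]
}}

```text
time_s: 6.72
tool_pos: [429.5, -111.3, 110.1]
eef_rot: [-0.983, -2.981, 0.0]
contact_force: [-0.7, 0.4, -1.1]
finger_gap: 22.7
```

Request:
{"op": "step_arm", "data": {
  "deltas": [-0.34, -0.78, 0, 0, -0.34, -0.78, 0, 0, -0.34, -0.78, 0, 0, -0.34, -0.78, 0, 0]
}}

```text
time_s: 7.05
tool_pos: [406.9, -214.0, 110.4]
eef_rot: [-0.972, -2.986, 0.001]
contact_force: [-0.2, 0.2, -1.7]
finger_gap: 22.5
```

Request:
{"op": "step_arm", "data": {
  "deltas": [-0.34, -0.78, 0, 0, -0.34, -0.78, 0, 0, -0.34, -0.78, 0, 0, -0.34, -0.78, 0, 0, -0.34, -0.78, 0, 0, -0.34, -0.78, 0, 0]
}}

```text
time_s: 7.55
tool_pos: [385.7, -309.8, 110.7]
eef_rot: [-0.971, -2.987, -0.001]
contact_force: [0.6, -0.0, -0.6]
finger_gap: 22.1
```

```bash
python3 - <<'E'
from h import *
s=r.sense();P=params("wrist",s);a=r.get_image("wrist");np.savez("pics/w2.npz",a=a,pos=s["tool_pos"],rot=s["eef_rot"])
A=Ro.from_rotvec(s["eef_rot"]).as_matrix();print(s["tool_pos"],np.degrees(np.arctan2(A[1,0],A[0,0])),s["finger_gap"])
cv2.imwrite("pics/w2.png",a)
E
```

```text
[ 385.72704202 -309.84910087  110.67740091] 143.98577248191927 22.126536634486346
```

View pics/w2.png

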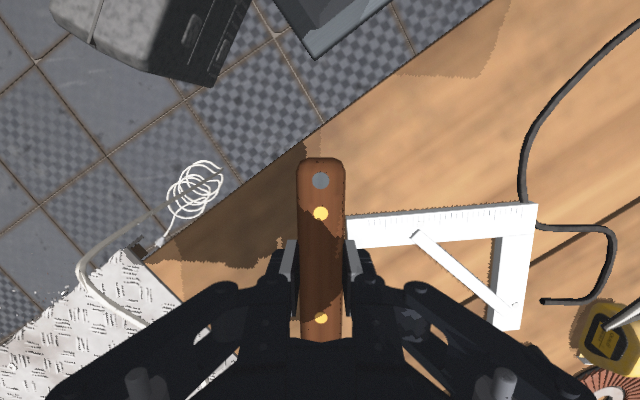

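```bash
cat > fit.py <<'E'
from h import *
from scipy.optimize import minimize
U=8
def pose(p,q):
    c,s=np.cos(p[2]),np.sin(p[2]); q=np.asarray(q,float); return np.c_[p[0]+c*q[:,0]-s*q[:,1],p[1]+s*q[:,0]+c*q[:,1],q[:,2]]
def render(P,polys,roi):
    x0,y0,x1,y1=roi; m=np.zeros(((y1-y0)*U,(x1-x0)*U),np.uint8)
    for q in polys: cv2.fillPoly(m,[np.round((proj(P,q)-[x0,y0]+.5)*U).astype(np.int32)],255)
    return cv2.resize(m,(x1-x0,y1-y0),interpolation=cv2.INTER_AREA)/255.
def rect(a,b,c,d,z): return [[a,c,z],[b,c,z],[b,d,z],[a,d,z]]
E
python3 - <<'E'
from fit import *
I={"top":(cv2.imread("pics/top.png"),(410,155,475,212)),"side":(cv2.imread("pics/side.png"),(325,285,402,365))}
M={}
for n,(im,roi) in I.items():
    x0,y0,x1,y1=roi;c=im[y0:y1,x0:x1].astype(float)
    h=cv2.cvtColor(im[y0:y1,x0:x1],cv2.COLOR_BGR2HSV)
    g=c[...,1]; sat=h[...,1]
    m=((h[...,2]>(165 if n=="top" else 195))&(sat>50)).astype(np.uint8)
    k,l,st,_=cv2.connectedComponentsWithStats(m);
    if n=="side": m=(l==1+np.argmax(st[1:,4])).astype(np.uint8)
    M[n]=m.astype(float);print(n,st[:,4][:8])
def cost(p,ns=("top","side")):
    e=0
    for n in ns:
        pl=[pose(p,rect(0,p[3],-55,55,42))]
        if n=="top": pl.append(pose(p,rect(-6,-1.,-55,55,22)))
        e+=np.abs(render(params(n),pl,I[n][1])-M[n]).sum()
    return e
for ns in (("top",),("side",),("top","side")):
    b=min((minimize(cost,[547+dx,-439,np.radians(a),85],args=(ns,),method="Nelder-Mead",options=dict(initial_simplex=[[547+dx,-439,np.radians(a),85],[557+dx,-439,np.radians(a),85],[547,-429,np.radians(a),85],[547,-439,np.radians(a+6),85],[547,-439,np.radians(a),93]],maxiter=300)) for a in(-38,-32) for dx in (-5,5)),key=lambda q:q.fun)
    print(ns,b.x[:2].round(1),np.degrees(b.x[2]).round(2),b.x[3].round(1),b.fun)
out=[]
for n,(im,roi) in I.items():
    x0,y0,x1,y1=roi;q=render(params(n),[pose(b.x,rect(0,b.x[3],-55,55,42))],roi)
    c=np.hstack([im[y0:y1,x0:x1],np.dstack([M[n]*255,q*255,q*0]).astype(np.uint8)]);out.append(cv2.resize(c,(640,280),interpolation=0))
cv2.imwrite("pics/hf.png",np.vstack(out))
# square from wrist
E
```

```text
top [2740  919   46]
side [3839   34 2284    3]
('top',) [ 552.4 -441.8] -37.27 83.6 72.07450980392157
('side',) [ 547.  -438.2] -37.21 86.9 432.65882352941173
('top', 'side') [ 546.7 -437.7] -37.37 88.1 639.8980392156861
```

View pics/hf.png

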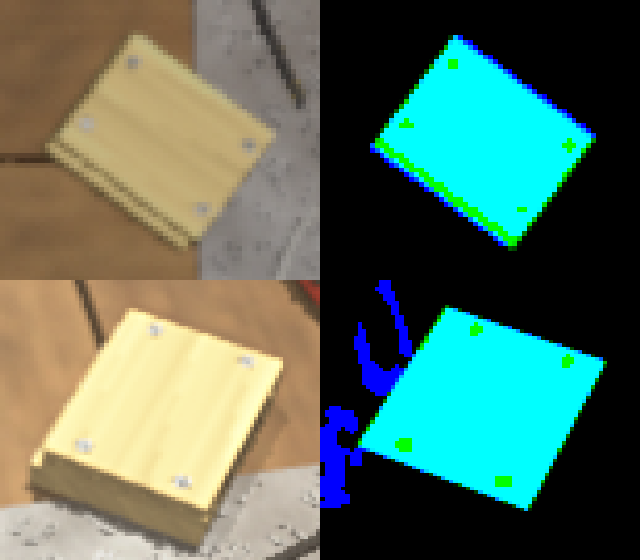

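Request:
{"op": "step_arm", "data": {
  "deltas": [0, -0.034, 0.3, 0.0036, 0, -0.034, 0.55, 0.0036, 0, -0.034, 0.7, 0.0036, 0, -0.034, 0.745, 0.0036, 0, -0.034, 0.745, 0.0036, 0, -0.034, 0.745, 0.0036, 0, -0.034, 0.745, 0.0036, 0, -0.034, 0.745, 0.0036]
}}

```text
time_s: 8.27
tool_pos: [384.4, -314.6, 23.2]
eef_rot: [1.007, 2.974, -0.001]
contact_force: [0.4, 0.0, -1.4]
finger_gap: 22.1
```

```bash
python3 - <<'E'
from h import *
b=r.get_image("side");s=r.sense();A=Ro.from_rotvec(s["eef_rot"]).as_matrix();an=np.degrees(np.arctan2(A[1,0],A[0,0]));print(s["tool_pos"],an)
d=np.array(s["tool_pos"][:2])-[549.7,-440];a=np.radians(-37.3);print("slot",d@[np.cos(a),np.sin(a)],d@[-np.sin(a),np.cos(a)])
P=params("side");a=np.radians(an+180);tp=np.array(s["tool_pos"])
z=tp[2]+5;f=np.array([np.cos(a),np.sin(a),0]);l=np.array([-np.sin(a),np.cos(a),0]);o=np.array([tp[0],tp[1],z])
pts=[o+135*f+30*l,o+135*f-30*l,o+85*f-30*l,o+85*f+30*l]
q=proj(P,pts);print(q.round())
x0,y0=(q.min(0)-[40,50]).astype(int); w,h=130,98
c=cv2.resize(b[y0:y0+h,x0:x0+w],None,fx=6,fy=6,interpolation=2)
for p in q: cv2.circle(c,tuple(int(v) for v in ((p-[x0,y0]+.5)*6)),4,(0,0,255),1)
cv2.imwrite("pics/s2.png",c)
E
```

```text
[ 384.23302463 -314.57003886   23.03013546] 142.59127259446197
slot -207.6336923644269 -0.4948599114788059
[[321. 292.]
 [308. 313.]
 [287. 304.]
 [301. 284.]]
```

View pics/s2.png

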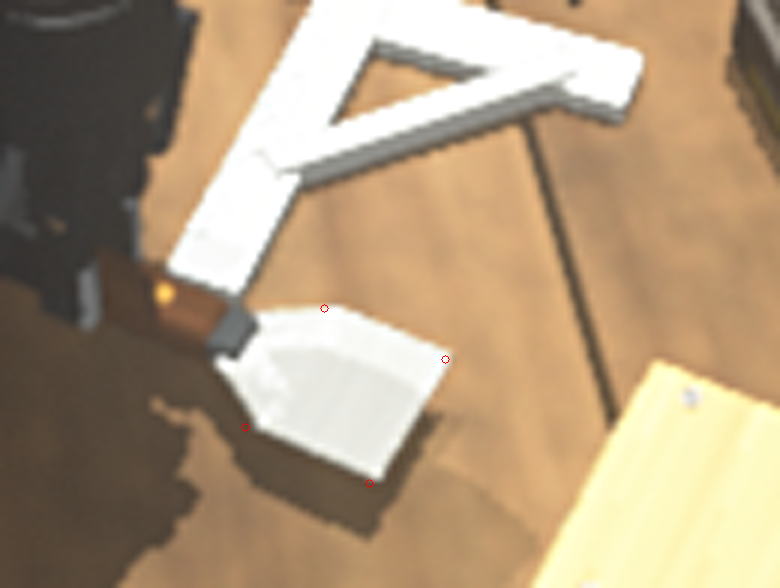

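Request:
{"op": "step_arm", "data": {
  "deltas": [0, -0.008, 0.013, 0, -0.2, -0.008, 0.013, 0, -0.4, -0.008, 0.013, 0, -0.55, -0.008, 0.013, 0, -0.6, -0.008, 0.013, 0, -0.65, -0.008, 0.013, 0, -0.7, -0.008, 0.013, 0, -0.7, -0.008, 0.013, 0, -0.7, -0.008, 0.013, 0]
}}

```text
time_s: 9.07
tool_pos: [449.3, -365.7, 20.3]
eef_rot: [-1.008, -2.975, -0.0]
contact_force: [0.3, -1.3, -1.2]
finger_gap: 22.3
```

```bash
python3 - <<'E'
from h import *
b=r.get_image("side");s=r.sense();print(s["tool_pos"],s["contact_force"],s["ft_torque"])
c=b[270:370,250:400];cv2.imwrite("pics/s3.png",cv2.resize(c,None,fx=5.3,fy=5.3,interpolation=2))
E
```

```text
[ 449.13296114 -365.60076732   20.35027443] [ 0.23921704  0.67624796 -0.44794126] [-0.00450232  0.09484526  0.0178658 ]
```

View pics/s3.png

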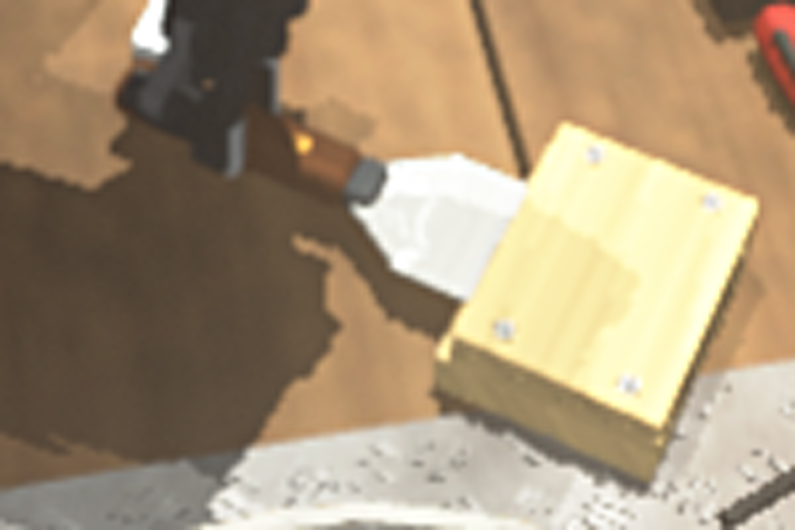

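Request:
{"op": "step_arm", "data": {
  "deltas": [-0.08, 0, 0, 0, -0.16, 0, 0, 0, -0.24, 0, 0, 0, -0.28, 0, 0, 0, -0.3, 0, 0, 0, -0.3, 0, 0, 0, -0.3, 0, 0, 0]
}}

```text
time_s: 9.7
tool_pos: [477.8, -387.5, 20.3]
eef_rot: [-1.008, -2.975, -0.0]
contact_force: [0.1, 0.2, -0.7]
finger_gap: 22.3
```

Request:
{"op": "step_arm", "data": {
  "deltas": [-0.01, 0, 0, 0, -0.02, 0, 0, 0, -0.03, 0, 0, 0, -0.03, 0, 0, 0]
}}

```text
time_s: 10.03
tool_pos: [481.2, -390.1, 20.4]
eef_rot: [1.008, 2.975, -0.0]
contact_force: [0.3, -0.6, -1.0]
finger_gap: 22.5
```

Request:
{"op": "step_arm", "data": {
  "deltas": [-0.01, 0, 0, 0, -0.02, 0, 0, 0, -0.03, 0, 0, 0, -0.03, 0, 0, 0]
}}

```text
time_s: 10.37
tool_pos: [482.6, -391.2, 19.6]
eef_rot: [-1.007, -2.972, -0.002]
contact_force: [-7.5, 5.6, 1.5]
finger_gap: 22.2
```

Request:
{"op": "step_arm", "data": {
  "deltas": [-0.01, 0, 0, 0, -0.02, 0, 0, 0, -0.02, 0, 0, 0]
}}

```text
time_s: 10.62
tool_pos: [482.6, -391.2, 18.7]
eef_rot: [-1.006, -2.968, -0.004]
contact_force: [-17.2, 13.1, 1.9]
finger_gap: 22.4
```

Request:
{"op": "step_arm", "data": {
  "deltas": [0.02, 0, 0, 0, 0.02, 0, 0, 0]
}}

```text
time_s: 10.78
tool_pos: [482.6, -391.2, 19.7]
eef_rot: [-1.007, -2.973, -0.001]
contact_force: [-6.8, 5.2, -0.1]
finger_gap: 22.4
```

Request:
{"op": "step_arm", "data": {
  "deltas": [0, 0, 0, 0, 0, 0, 0, 0, 0, 0, 0, 0, 0, 0, 0, 0, 0, 0, 0, 0, 0, 0, 0, 0],
  "gripper": 70
}}

```text
time_s: 11.28
tool_pos: [484.1, -392.3, 20.5]
eef_rot: [1.008, 2.975, -0.0]
contact_force: [-0.4, -0.2, -0.7]
finger_gap: 59.8
```

Request:
{"op": "step_arm", "data": {
  "deltas": [0, 0, -0.3, 0, 0, 0, -0.6, 0, 0, 0, -0.9, 0, 0, 0, -1, 0, 0, 0, -1, 0, 0, 0, -1, 0]
}}

```text
time_s: 11.78
tool_pos: [484.3, -392.4, 140.7]
eef_rot: [1.007, 2.974, -0.001]
contact_force: [0.5, -0.4, -1.2]
finger_gap: 59.9
```

```bash
python3 - <<'E'
from h import *
s=r.sense();P=params("wrist",s);a=r.get_image("wrist");np.savez("pics/w3.npz",a=a,pos=s["tool_pos"],rot=s["eef_rot"])
b=r.get_image("side");t=r.get_image("top");cv2.imwrite("pics/side3.png",b);cv2.imwrite("pics/top3.png",t)
c=cv2.resize(b[270:370,250:400],(480,320),interpolation=2)
cv2.imwrite("pics/s4.png",np.vstack([c,cv2.resize(a,(480,300))]));print(s["tool_pos"],s["eef_rot"])
E
```

```text
[ 484.28964474 -392.44999688  140.69036273] [ 1.00736686e+00  2.97441109e+00 -6.85317529e-04]
```

View pics/s4.png

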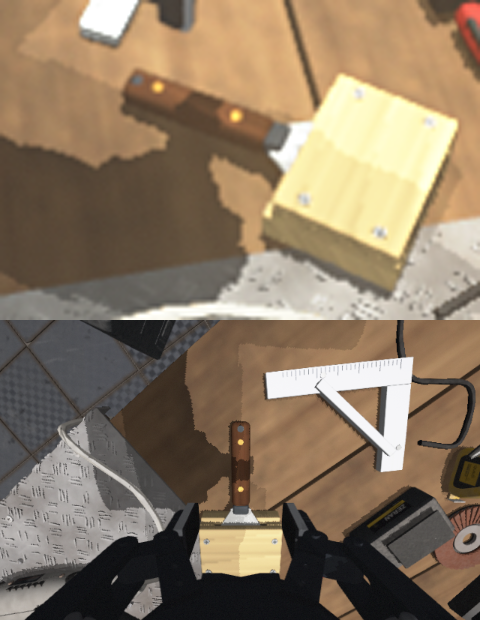

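```bash
cat > sq.py <<'E'
from fit import *
L=[[66,66,12],[-109,66,12],[-109,36,12],[36,36,12],[36,-74,12],[66,-74,12]]
q=1/np.sqrt(2);B=[[(a+b)*q,(-a+b)*q,17] for a,b in ((-68,-6),(68,-6),(68,6),(-68,6))]
def mask(im,roi,v=200,s=40):
    x0,y0,x1,y1=roi;h=cv2.cvtColor(im[y0:y1,x0:x1],cv2.COLOR_BGR2HSV);return ((h[...,2]>v)&(h[...,1]<s)).astype(float)
def fitpoly(polys,P,M,roi,p0,st=(8,8,.06)):
    c=lambda p:np.abs(render(P,[pose(p,x) for x in polys],roi)-M).sum()
    best=None
    for k in range(3):
        p0=np.array(p0,float);S=[p0]+[p0+np.eye(3)[i]*st[i]*(-1)**k for i in range(3)]
        o=minimize(c,p0,method="Nelder-Mead",options=dict(initial_simplex=S,maxiter=250));p0=o.x
    return o.x,o.fun
E
python3 - <<'E'
from sq import *
d=np.load("pics/w3.npz");s=dict(tool_pos=d["pos"],eef_rot=d["rot"]);P=params("wrist",s);roi=(340,35,565,215);M=mask(d["a"],roi)
c0=np.array([510,-157]);a=np.radians(61);p0=[*(c0-[66*np.cos(a)-66*np.sin(a),66*np.sin(a)+66*np.cos(a)]),a]
p,f=fitpoly([L,B],P,M,roi,p0);print("wrist",p[:2].round(1),np.degrees(p[2]).round(2),f,M.sum())
for n,roi in (("top",(335,160,405,245)),):
    im=cv2.imread(f"pics/{n}.png");M2=mask(im,roi,150,50);p2,f=fitpoly([L,B],params(n),M2,roi,p0);print(n,p2[:2].round(1),np.degrees(p2[2]).round(2),f,M2.sum())
# plate from top
im=cv2.imread("pics/top.png");roi=(205,150,305,185);x0,y0,x1,y1=roi;h=cv2.cvtColor(im[y0:y1,x0:x1],cv2.COLOR_BGR2HSV)
M3=((h[...,2]>160)&(h[...,1]>60)).astype(float)
pl=rect(0,45,-160,90,40);pp,f=fitpoly([pl],params("top"),M3,roi,[610,163,0]);print("plate",pp[:2].round(1),np.degrees(pp[2]).round(2),f,M3.sum())
roi2=(222,165,255,250);x0,y0,x1,y1=roi2;h=cv2.cvtColor(im[y0:y1,x0:x1],cv2.COLOR_BGR2HSV);M4=((h[...,2]>160)&(h[...,1]>60)).astype(float);M4[:16]=0
st=rect(-180,25,-22.5,22.5,40);ps,f=fitpoly([st],params("top"),M4,roi2,[580,185,0.1]);print("stud",ps[:2].round(1),np.degrees(ps[2]).round(2),f,M4.sum())
c=np.cos(pp[2]);s_=np.sin(pp[2]);print("pivot from plate",pp[0]-30*c-22.5*s_,pp[1]-30*s_+22.5*c)
# side
im=cv2.imread("pics/side.png");P=params("side")
print("side proj plate",proj(P,pose(pp,pl)).round().tolist()); print(proj(P,pose(ps,st)).round().tolist())
im=im.copy();
for pq,g in((pp,pl),(ps,st)):cv2.polylines(im,[np.round(proj(P,pose(pq,g))).astype(np.int32)],True,(0,0,255),1)
ov=cv2.imread("pics/top.png")
for pq,g in((pp,pl),(ps,st),(p,L)):cv2.polylines(ov,[np.round(proj(params("top"),pose(pq,g))*8).astype(np.int32)],True,(0,0,255),1,0,3)
cv2.imwrite("pics/ov.png",np.vstack([cv2.resize(im[120:205,240:360],(600,300)),cv2.resize(ov[140:250,200:420],(600,300))]))
E
```

```text
wrist [ 525.2 -241.9] 58.98 573.9607843137255 11350.0
top [ 530.7 -242. ] 59.09 65.66274509803922 1000.0
plate [618.4 160.6] -3.43 347.8627450980392 885.0
stud [583.6 183.4] 1.61 211.63529411764705 742.0
pivot from plate 589.8167029142855 184.84461193889197
side proj plate [[330.0, 179.0], [345.0, 178.0], [332.0, 130.0], [318.0, 131.0]]
[[253.0, 154.0], [319.0, 147.0], [316.0, 139.0], [251.0, 146.0]]
```

View pics/ov.png

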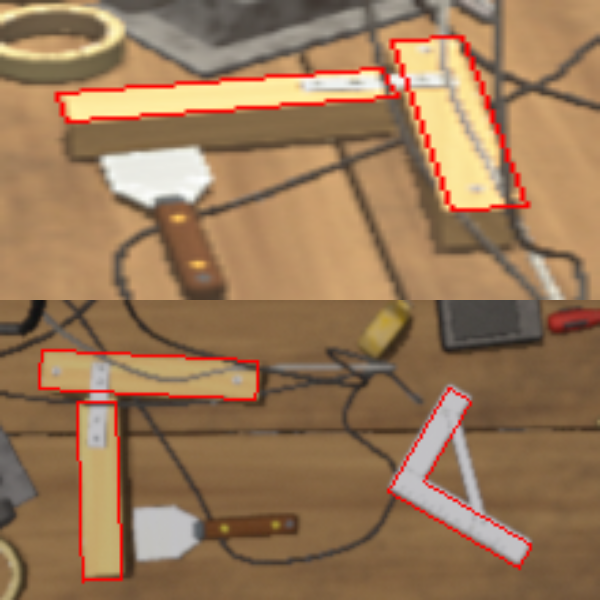

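Request:
{"op": "step_arm", "data": {
  "deltas": [0.245, 0.6, 0, -0.02, 0.245, 0.6, 0, -0.04, 0.245, 0.6, 0, -0.06, 0.245, 0.6, 0, -0.08, 0.245, 0.6, 0, -0.1, 0.245, 0.6, 0, -0.12, 0.245, 0.6, 0, -0.143, 0.245, 0.6, 0, -0.143, 0.245, 0.6, 0, -0.143],
  "gripper": 45
}}

```text
time_s: 12.68
tool_pos: [503.9, -316.9, 139.4]
eef_rot: [0.382, -3.117, -0.002]
contact_force: [-0.2, -0.3, 0.3]
finger_gap: 38.6
```

Request:
{"op": "step_arm", "data": {
  "deltas": [-0.318, 0.566, 0, 0, -0.318, 0.566, 0, 0, -0.318, 0.566, 0, 0, -0.318, 0.566, 0, 0, -0.318, 0.566, 0, 0, -0.318, 0.566, 0, 0]
}}

```text
time_s: 13.18
tool_pos: [524.6, -242.7, 140.1]
eef_rot: [0.381, -3.118, 0.0]
contact_force: [0.3, -0.4, 0.6]
finger_gap: 38.3
```

```bash
python3 - <<'E'
from sq import *
s=r.sense();P=params("wrist",s);a=r.get_image("wrist");A=Ro.from_rotvec(s["eef_rot"]).as_matrix();print(s["tool_pos"],np.degrees(np.arctan2(A[1,0],A[0,0])),s["finger_gap"])
a=a.copy();p=(525.2,-241.9,np.radians(58.98))
for g in (L,B): cv2.polylines(a,[np.round(proj(P,pose(p,g))*8).astype(np.int32)],True,(0,0,255),1,0,3)
cv2.imwrite("pics/w4.png",a)
E
```

```text
[ 524.61120231 -242.71128643  140.12869804] -166.08007240648982 38.267351557690596
```

View pics/w4.png

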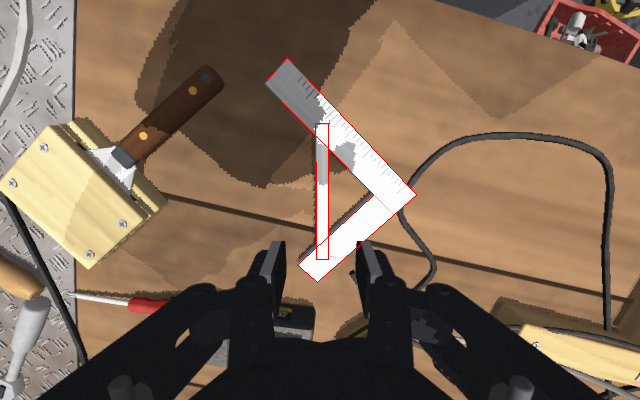

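Request:
{"op": "step_arm", "data": {
  "deltas": [0, 0, 0.3, 0, 0, 0, 0.6, 0, 0, 0, 0.8, 0, 0, 0, 0.95, 0, 0, 0, 1, 0, 0, 0, 1, 0]
}}

```text
time_s: 13.73
tool_pos: [523.8, -242.3, 19.1]
eef_rot: [0.382, -3.116, -0.002]
contact_force: [-0.1, -0.0, 1.1]
finger_gap: 38.6
```

Request:
{"op": "step_arm", "data": {
  "deltas": [0, 0, 0.06, 0, 0, 0, 0.117, 0, 0, 0, 0.117, 0, 0, 0, 0.117, 0]
}}

```text
time_s: 14.07
tool_pos: [525.0, -242.1, 6.6]
eef_rot: [-0.384, 3.118, -0.0]
contact_force: [-0.2, 0.0, -0.4]
finger_gap: 38.6
```

Request:
{"op": "step_arm", "data": {
  "deltas": [0, 0, 0, 0, 0, 0, 0, 0, 0, 0, 0, 0, 0, 0, 0, 0, 0, 0, 0, 0, 0, 0, 0, 0, 0, 0, 0, 0],
  "gripper": 0
}}

```text
time_s: 14.65
tool_pos: [525.3, -242.2, 7.0]
eef_rot: [-0.384, 3.117, -0.001]
contact_force: [-1.6, 0.6, 6.5]
finger_gap: 10.0
```

Request:
{"op": "step_arm", "data": {
  "deltas": [-0.02, 0.09, 0, 0.017, -0.04, 0.18, 0, 0.034, -0.06, 0.28, 0, 0.051, -0.08, 0.37, 0, 0.068, -0.1, 0.46, 0, 0.085, -0.12, 0.55, 0, 0.102, -0.14, 0.65, 0, 0.119, -0.16, 0.74, 0, 0.136, -0.18, 0.85, 0, 0.153, -0.19, 0.93, 0, 0.165, -0.2, 0.98, 0, 0.1733, -0.2, 0.98, 0, 0.1733, -0.2, 0.98, 0, 0.1733]
}}

```text
time_s: 15.73
tool_pos: [520.0, -121.1, 7.0]
eef_rot: [1.284, 2.867, 0.003]
contact_force: [-1.5, 7.7, 9.0]
finger_gap: 10.0
```

Request:
{"op": "step_arm", "data": {
  "deltas": [0.1, 0.08, 0, 0, 0.2, 0.16, 0, 0, 0.3, 0.24, 0, 0, 0.4, 0.32, 0, 0, 0.5, 0.4, 0, 0, 0.61, 0.49, 0, 0, 0.61, 0.49, 0, 0]
}}

```text
time_s: 16.32
tool_pos: [515.4, -26.3, 7.0]
eef_rot: [1.282, 2.867, 0.002]
contact_force: [-0.4, 6.6, 6.3]
finger_gap: 10.1
```

Request:
{"op": "step_arm", "data": {
  "deltas": [0.1, 0.08, 0, 0, 0.2, 0.16, 0, 0, 0.3, 0.24, 0, 0, 0.4, 0.32, 0, 0, 0.5, 0.4, 0, 0, 0.61, 0.49, 0, 0, 0.61, 0.49, 0, 0, 0.61, 0.49, 0, 0]
}}

```text
time_s: 16.98
tool_pos: [510.8, 66.8, 7.0]
eef_rot: [1.282, 2.867, 0.003]
contact_force: [0.2, 5.1, 6.1]
finger_gap: 9.9
```

```bash
python3 - <<'E'
from sq import *
s=r.sense();P=params("wrist",s);a=r.get_image("wrist");t=r.get_image("top");cv2.imwrite("pics/top5.png",t);b=r.get_image("side");cv2.imwrite("pics/side5.png",b);np.savez("pics/w5.npz",a=a,pos=s["tool_pos"],rot=s["eef_rot"])
A=Ro.from_rotvec(s["eef_rot"]).as_matrix();an=np.degrees(np.arctan2(A[1,0],A[0,0]));print(s["tool_pos"],an,s["finger_gap"],s["contact_force"])
p=(*s["tool_pos"][:2],np.radians(an-135));a=a.copy();b=b.copy();t=t.copy()
pl=(613,160.6,np.radians(-3.43));st=(613-31.3,160.6+20.7,np.radians(1.6))
for im,Q in((a,P),(b,params("side"))):
  for pp,g in((p,L),(p,B),(pl,rect(0,45,-160,90,40)),(st,rect(-180,25,-22.5,22.5,40))):
    try: cv2.polylines(im,[np.round(proj(Q,pose(pp,g))*8).astype(np.int32)],True,(0,0,255),1,0,3)
    except Exception as e: print(e)
cv2.imwrite("pics/w5.png",np.hstack([cv2.resize(a,(400,250)),cv2.resize(b[110:235,220:420],(400,250))]))
cv2.imwrite("pics/w5.png",np.vstack([a[:,:],cv2.resize(b[125:215,240:400],(640,360))[:200+150]])[:600] if False else np.vstack([cv2.resize(a,(560,350)),cv2.resize(b[135:215,240:400],(560,250))]))
E
```

```text
[510.78467824  66.8297999    7.00750253] 131.8210389512921 9.943638661259286 [0.19146772 5.13308507 6.12190012]
```

```bash
python3 - <<'E'
from sq import *
d=np.load("pics/w5.npz");P=params("wrist",dict(tool_pos=d["pos"],eef_rot=d["rot"]))
p=np.array([510.8,66.8,np.radians(-3.2)])
q=proj(P,pose(p,L));print("wrist L px",q.round().tolist());print("B",proj(P,pose(p,B)).round().tolist())
st=rect(-180,25,-22.5,22.5,40);pl=rect(0,45,-160,90,40)
print("stud px",proj(P,pose((583,182,.028),st)).round().tolist(),"plate",proj(P,pose((613,160.6,-.06),pl)).round().tolist())
PS=params("side");q=proj(PS,pose(p,L));print("side L",q.round().tolist())
roi=(*(q.min(0)-8).astype(int),*(q.max(0)+8).astype(int));im=cv2.imread("pics/side5.png");M=mask(im,roi,180,45)
x,f=fitpoly([L],PS,M,roi,p,(4,4,.05));print("side square fit",x[:2].round(1),np.degrees(x[2]).round(2),f,M.sum())
def yel(im,roi,v=190,s=45):
    x0,y0,x1,y1=roi;h=cv2.cvtColor(im[y0:y1,x0:x1],cv2.COLOR_BGR2HSV);return ((h[...,2]>v)&(h[...,1]>s)&(h[...,0]<35)&(h[...,0]>15)).astype(float)
im0=cv2.imread("pics/side.png")
for nm,g,p0,roi in(("plate",pl,(613,160.6,-.06),(312,120,352,186)),("stud",st,(583,182,.028),(246,134,316,160))):
    M=yel(im0,roi);x,f=fitpoly([g],PS,M,roi,p0,(4,4,.04));print("side",nm,x[:2].round(1),np.degrees(x[2]).round(2),f,M.sum())
E
```

```text
wrist L px [[493.0, 257.0], [249.0, -9.0], [204.0, 47.0], [416.0, 258.0], [278.0, 370.0], [312.0, 395.0]]
B [[308.0, 128.0], [311.0, 364.0], [331.0, 364.0], [335.0, 128.0]]
stud px [[254.0, -92.0], [617.0, 277.0], [702.0, 205.0], [349.0, -227.0]] plate [[365.0, 454.0], [414.0, 488.0], [821.0, 216.0], [798.0, 146.0]]
side L [[312.0, 161.0], [254.0, 165.0], [255.0, 171.0], [303.0, 168.0], [307.0, 191.0], [318.0, 190.0]]
side square fit [512.4  65.4] -3.11 196.6549019607843 549.0
side plate [614.1 162. ] -3.7 580.5058823529412 1028.0
side stud [583.5 184. ] 2.15 285.3960784313726 700.0
```

Request:
{"op": "step_arm", "data": {
  "deltas": [-0.04, 0.04, 0, 0.001, -0.08, 0.08, 0, 0.001, -0.12, 0.12, 0, 0.001, -0.154, 0.152, 0, 0.001, -0.154, 0.152, 0, 0.001, -0.154, 0.152, 0, 0.001]
}}

```text
time_s: 17.63
tool_pos: [536.1, 63.8, 7.0]
eef_rot: [-1.293, -2.863, -0.001]
contact_force: [-4.6, 0.8, 12.1]
finger_gap: 10.1
```

Request:
{"op": "step_arm", "data": {
  "deltas": [-0.009, 0.009, 0, 0, -0.018, 0.018, 0, 0, -0.018, 0.018, 0, 0, -0.018, 0.018, 0, 0]
}}

```text
time_s: 17.97
tool_pos: [537.7, 63.7, 7.0]
eef_rot: [-1.292, -2.861, 0.0]
contact_force: [-16.3, 0.8, 23.2]
finger_gap: 10.4
```

Request:
{"op": "step_arm", "data": {
  "deltas": [-0.009, 0.009, 0, 0, -0.018, 0.018, 0, 0, -0.018, 0.018, 0, 0, -0.018, 0.018, 0, 0]
}}

```text
time_s: 18.3
tool_pos: [540.3, 63.5, 7.0]
eef_rot: [-1.292, -2.861, 0.001]
contact_force: [-18.4, 1.7, 24.4]
finger_gap: 10.0
```

Request:
{"op": "step_arm", "data": {
  "deltas": [0, 0, -0.008, 0, 0, 0, -0.012, 0, 0, 0, -0.012, 0, 0, 0, -0.012, 0]
}}

```text
time_s: 18.63
tool_pos: [540.6, 63.3, 7.3]
eef_rot: [-1.292, -2.861, 0.001]
contact_force: [-6.5, 1.3, -2.6]
finger_gap: 9.5
```

```bash
cat > st.py <<'E'
from h import *
s=r.sense();A=Ro.from_rotvec(s["eef_rot"]).as_matrix();an=np.degrees(np.arctan2(A[1,0],A[0,0]))
d=np.array(s["tool_pos"][:2])-[613.5,161.3];a=np.radians(-3.55);print(s["tool_pos"].round(2) if hasattr(s["tool_pos"],'round') else s["tool_pos"],"yaw",round(an-135,2),"tilt",np.degrees(np.arccos(-A[2,2])).round(2),"local",round(d@[np.cos(a),np.sin(a)],1),round(d@[-np.sin(a),np.cos(a)],1),"F",np.round(s["contact_force"],1),"T",np.round(s["ft_torque"],2))
E
python3 st.py
```

```text
[540.65  63.33   7.26] yaw -3.62 tilt 0.16 local -66.6 -102.3 F [-6.5  1.3 -2.6] T [0.28 1.32 0.12]
```

Request:
{"op": "step_arm", "data": {
  "deltas": [-0.006, 0.006, 0, 0, -0.012, 0.012, 0, 0, -0.012, 0.012, 0, 0, -0.012, 0.012, 0, 0]
}}

```text
time_s: 18.97
tool_pos: [540.7, 63.3, 7.0]
eef_rot: [-1.29, -2.858, 0.003]
contact_force: [-20.0, 3.1, 9.1]
finger_gap: 10.0
```

```bash
python3 st.py
```

```text
[540.71  63.35   7.02] yaw -3.6 tilt 0.36 local -66.6 -102.3 F [-20.    3.1   9.1] T [0.56 3.95 0.12]
```

Request:
{"op": "step_arm", "data": {
  "deltas": [0.007, -0.007, 0, 0, 0.047, 0.033, 0, 0, 0.087, 0.073, 0, 0, 0.127, 0.113, 0, 0, 0.157, 0.143, 0, 0, 0.183, 0.171, 0, 0, 0.183, 0.171, 0, 0, 0.183, 0.171, 0, 0]
}}

```text
time_s: 19.63
tool_pos: [542.4, 91.9, 7.0]
eef_rot: [-1.293, -2.86, 0.007]
contact_force: [-13.8, -9.3, 5.7]
finger_gap: 9.7
```

```bash
python3 st.py
```

```text
[542.35  91.86   7.02] yaw -3.65 tilt 0.33 local -66.7 -73.7 F [-13.8  -9.3   5.7] T [-1.97  2.85  0.1 ]
```

Request:
{"op": "step_arm", "data": {
  "deltas": [0.012, 0.012, 0, 0, 0.023, 0.024, 0, 0, 0.03, 0.03, 0, 0, 0.03, 0.03, 0, 0, 0.03, 0.03, 0, 0]
}}

```text
time_s: 20.05
tool_pos: [542.7, 96.1, 7.0]
eef_rot: [-1.294, -2.86, 0.009]
contact_force: [-14.7, -15.0, 7.6]
finger_gap: 10.2
```

```bash
python3 st.py
```

```text
[542.65  96.05   7.03] yaw -3.69 tilt 0.37 local -66.7 -69.5 F [-14.7 -15.    7.6] T [-3.2   2.95  0.12]
```

Request:
{"op": "step_arm", "data": {
  "deltas": [0.006, 0.006, 0, 0, 0.012, 0.012, 0, 0, 0.012, 0.012, 0, 0, 0.012, 0.012, 0, 0]
}}

```text
time_s: 20.38
tool_pos: [542.7, 97.9, 7.0]
eef_rot: [-1.294, -2.86, 0.01]
contact_force: [-14.2, -17.3, 7.9]
finger_gap: 10.2
```

```bash
python3 st.py
```

```text
[542.75  97.86   7.02] yaw -3.7 tilt 0.39 local -66.7 -67.7 F [-14.2 -17.3   7.9] T [-3.57  3.02  0.15]
```

Request:
{"op": "step_arm", "data": {
  "deltas": [0.006, 0.006, 0, 0, 0.012, 0.012, 0, 0, 0.012, 0.012, 0, 0, 0.012, 0.012, 0, 0]
}}

```text
time_s: 20.72
tool_pos: [542.8, 98.0, 7.0]
eef_rot: [-1.296, -2.86, 0.015]
contact_force: [-15.2, -32.5, 10.7]
finger_gap: 10.2
```

```bash
python3 st.py
```

```text
[542.77  98.02   6.99] yaw -3.76 tilt 0.55 local -66.7 -67.5 F [-15.2 -32.5  10.7] T [-6.48  3.09  0.24]
```

Request:
{"op": "step_arm", "data": {
  "deltas": [0.006, 0.006, 0, 0, 0.012, 0.012, 0, 0, 0.012, 0.012, 0, 0, 0.012, 0.012, 0, 0]
}}

```text
time_s: 21.05
tool_pos: [542.8, 98.2, 7.0]
eef_rot: [1.299, 2.86, -0.02]
contact_force: [-15.9, -46.2, 13.5]
finger_gap: 10.1
```

```bash
python3 st.py
```

```text
[542.77  98.19   6.98] yaw -3.83 tilt 0.74 local -66.7 -67.4 F [-15.9 -46.2  13.5] T [-9.47  3.27  0.2 ]
```

Request:
{"op": "step_arm", "data": {
  "deltas": [-0.009, -0.009, 0, 0, -0.016, -0.016, 0, 0, -0.016, -0.016, 0, 0, -0.016, -0.016, 0, 0, -0.016, -0.016, 0, 0]
}}

```text
time_s: 21.47
tool_pos: [542.8, 98.0, 7.0]
eef_rot: [-1.296, -2.86, 0.013]
contact_force: [-15.6, -26.4, 10.6]
finger_gap: 10.3
```

```bash
python3 st.py; python3 - <<'E'
from sq import *
s=r.sense();P=params("wrist",s);a=r.get_image("wrist");b=r.get_image("side");t=r.get_image("top")
cv2.imwrite("pics/side6.png",b);cv2.imwrite("pics/top6.png",t);cv2.imwrite("pics/w6.png",a)
p=np.array([*s["tool_pos"][:2],np.radians(-3.6)])
h=cv2.cvtColor(a,cv2.COLOR_BGR2HSV)
pl=(613.5-.7,161.3-1.4,np.radians(-3.55))
# sample across the stud/square boundary: at local x stations, profile along local y at z=12 and z=40
for x in (-165,-145,-125,-105,-85):
    ys=np.arange(-40,30,2.0);row=[]
    q=proj(P,pose(pl,[[x,y,12] for y in ys]))
    vals=[tuple(h[int(round(v)),int(round(u))]) if 0<=u<639.4 and 0<=v<399.4 else None for u,v in q]
    print(x,"".join("." if v is None else "W" if v[1]<40 and v[2]>170 else "w" if v[1]<50 else "Y" if v[2]>190 else "y" if v[2]>130 else "d" for v in vals),q[20].round())
E
```

```text
[542.76  98.02   7.01] yaw -3.74 tilt 0.49 local -66.7 -67.5 F [-15.6 -26.4  10.6] T [-5.43  3.09  0.22]
-165 yyyydWWWWWWWWWWWWwwwdyY............ [266.  10.]
-145 yyyyyWWWWWWWWWWWwwwwdyYYYYYYYYYYY.. [300.  46.]
-125 yyyydWWWWWWWWWWWwwwwdyYYYYYYYYYYYYY [332.  81.]
-105 ydWWWWWWWWWWWWWWwwwwdyYYYYYYYYYYYYY [362. 114.]
-85 WyyydWWWWWWWWWWWwwwwdyYYYYYYYYYYYYY [391. 145.]
```

```bash
python3 - <<'E'
from sq import *
a=cv2.imread("pics/w6.png");s=r.sense();P=params("wrist",s);pl=(612.8,159.9,np.radians(-3.55))
hs=cv2.cvtColor(a,cv2.COLOR_BGR2HSV).astype(np.float32)
S=lambda pts:cv2.remap(hs,*[v.astype(np.float32).reshape(1,-1) for v in proj(P,pts).T],cv2.INTER_LINEAR)[0]
for z in(12,40):
  R=[]
  for x in range(-165,-60,10):
    ys=np.arange(-12,25,.25);v=S(pose(pl,[[x,y,z] for y in ys]));V=v[:,2];k=np.argmin(V[:100]) # dark seam
    up=k+np.argmax(V[k:]>170); R.append((x,ys[k],ys[up],V[k]))
  R=np.array(R);print("z",z,"seam",R[:,1],"stud edge",R[:,2],"slope deg",[np.degrees(np.polyfit(R[:,0],R[:,i],1)[0]).round(2) for i in(1,2)])
# short leg/plate: profile along local x at several y
for y in (-5,-15,-25,-35,-45,-55):
  xs=np.arange(-36,20,2.);v=S(pose(pl,[[x,y,12] for x in xs]));q=proj(P,pose(pl,[[0,y,12]]))[0]
  print(y,q.round(),"".join("W" if i[1]<40 and i[2]>170 else "w" if i[1]<50 and i[2]>90 else "Y" if i[2]>190 else "y" if i[2]>130 else "d" for i in v))
PS=params("side")
def yel(im,roi,v=190,s=45):
    x0,y0,x1,y1=roi;h=cv2.cvtColor(im[y0:y1,x0:x1],cv2.COLOR_BGR2HSV);return ((h[...,2]>v)&(h[...,1]>s)&(h[...,0]<35)&(h[...,0]>15)).astype(float)
st=rect(-180,25,-22.5,22.5,40)
for n,PT,roi in(("side6",PS,(246,130,316,160)),("top6",params("top"),(222,181,255,250))):
    im=cv2.imread(f"pics/{n}.png");M=yel(im,roi,190 if n=="side6" else 160);x,f=fitpoly([st],PT,M,roi,(583,182,-.03),(4,4,.04));print(n,"stud",x[:2].round(1),np.degrees(x[2]).round(2),f,M.sum())
E
```

```text
z 12 seam [ 6.   -3.75 -5.5  -5.25 -6.25 -4.   -5.25 -6.25 -5.   -5.25 -5.  ] stud edge [6.   2.5  2.5  2.5  2.5  2.5  2.25 2.5  2.5  2.5  2.5 ] slope deg [np.float64(-3.15), np.float64(-0.92)]
z 40 seam [-7.25  2.5  12.25 -3.   -3.25 -3.   -3.25 -3.   -3.   -3.   -2.75] stud edge [-7.25  2.5  12.25 -0.75 -0.75 -0.75 -0.75 -0.75 -0.75 -0.75 -0.75] slope deg [np.float64(-2.36), np.float64(-1.02)]
-5 [486. 263.] wwwdwwwwdwwwwwWWWwdddddddddd
-15 [471. 275.] WWWWWWWWWWWWWWWWWwdddddddddd
-25 [457. 286.] WWWWWWWWWWWWWWWWWwdddddddddd
-35 [443. 297.] dddWWWWWWWWWWWWWwwdddddddddd
-45 [429. 308.] dddwwddddddddddddddddddddddd
-55 [415. 318.] dddwdddddddddddddddddddddddd
side6 stud [498.2 189. ] -2.31 171.521568627451 518.0
top6 stud [697.7 104.7] 8.98 0.0 0.0
```

```bash
python3 - <<'E'
from sq import *
a=cv2.imread("pics/w6.png");s=r.sense();P=params("wrist",s);pl=(612.8,159.9,np.radians(-3.55))
hs=cv2.cvtColor(a,cv2.COLOR_BGR2HSV).astype(np.float32)
S=lambda pts:cv2.remap(hs,*[v.astype(np.float32).reshape(1,-1) for v in proj(P,pts).T],cv2.INTER_LINEAR)[0]
def fit(n,T,E):
    T=np.array(T);E=np.array(E);k=np.polyfit(T,E,1);print(n,E,"slope deg",np.degrees(k[0]).round(2),"offset",k[1].round(2))
T=np.arange(-150,-55,10)
sat=lambda pts:S(pts)[:,1]
ys=np.arange(-20,12,.25);E=[]
for x in T: v=sat(pose(pl,[[x,y,12] for y in ys]));E.append(ys[np.argmax(v>55)])
fit("long leg outer (white->sat)",T,E)
ys=np.arange(-45,-20,.25);E=[]
for x in range(-150,-115,5): v=sat(pose(pl,[[x,y,12] for y in ys]));E.append(ys[len(ys)-np.argmax(v[::-1]>55)])
fit("long leg inner",range(-150,-115,5),E)
Y=np.arange(-36,-4,4);xs=np.arange(-20,12,.25);E=[];
for y in Y: v=S(pose(pl,[[x,y,12] for x in xs]));E.append(xs[np.argmax((v[:,2]<130))])
fit("short leg outer",Y,E)
Y=np.arange(-30,60,8);xs=np.arange(-15,30,.25);F=[]
for y in Y: v=S(pose(pl,[[x,y,40] for x in xs]));F.append(xs[np.argmax((v[:,2]>150)&(v[:,1]>60)&(xs>-10))])
fit("plate top edge",Y,F);print(proj(P,pose(pl,[[0,-30,40],[0,50,40]])).round())
E
```

```text
long leg outer (white->sat) [-1.5  -1.5  -1.5  -1.25 -1.5  -1.25 -1.5  -1.25 -1.25 -1.25] slope deg 0.16 offset -1.07
long leg inner [-31.25 -31.25 -31.5  -31.25 -31.25 -31.25 -31.25] slope deg 0.1 offset -31.04
short leg outer [-1.   -1.25 -1.   -1.25 -1.25 -1.25 -1.25 -1.25] slope deg -0.43 offset -1.35
plate top edge [-15.     8.75  -1.    -1.    -9.75  -9.75 -15.   -15.    -9.75  -9.75
  -1.25 -15.  ] slope deg -5.41 offset -6.47
[[475. 327.]
 [628. 213.]]
```

```bash
python3 st.py; python3 -c "
from station import r
print(r.close_job())"
```

```text
[542.77  98.02   7.04] yaw -3.74 tilt 0.48 local -66.7 -67.5 F [-14.3 -26.6   9.7] T [-5.46  3.12  0.19]
the job is handed in; nothing more can be done
None
```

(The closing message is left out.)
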